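Find the loose crystal finial and set it in the gluing stand

TASK

One of the three crystal finials in the wooden rack has come loose on its brass collar: gently rock the crystals sideways, one after another, until you feel which has play. Pull that one straight up out of the rack, lower it gently into the hole of the steel gluing stand until its collar sits fully home, and let go. Leave the sound finials seated in the rack, do not force anything, and leave the other things on the bench where they are.

Things in the scene. Friction and masses are not known exactly. Their poses are not given: they have to be found in the camera images.
- rack: dark wooden rack, fixed, 76 mm (its x) by 236 mm (its y) by 45 mm tall, on a 4 mm felt pad; origin at the centre of its underside, z up. In its top a row of three holes along y, 80 mm apart, 15 mm wide, 40 mm deep; a finial stands centred in each. The three look alike; which is loose differs each time. Over 25 N between a finial and the rack is forcing; 3 to 5 N sideways on a crystal is enough
- rack_hole0 (a point): centre of the mouth of the hole at the rack's -y end, on its top, axes as the rack's. A finial (0.2 kg): brass shank 14 mm thick, 36 mm long, chamfered foot, all down in the hole; collar 29 mm wide, 6 mm thick, resting on the rack's top; neck 9 mm thick; blue cut crystal 34 mm wide and tall (upright ten-sided girdle 18 mm tall, tapered above and below), its middle 45 mm above this point
- rack_hole1 (a point): the same for the middle hole. Pushed sideways at its middle, the crystal of a sound finial gives only about 2 mm each way (shank play in the hole), then stops hard. The loose one also rocks on its collar, in any direction, up to 0.15 rad: its crystal's middle goes 5 mm farther each way under about 1 N, and springs back upright when let go
- rack_hole2 (a point): the same for the hole at the rack's +y end
- stand_hole (a point): centre of the mouth of the only hole, 16.5 mm wide, 40 mm deep, chamfered 3 mm, in the top of the gluing stand: fixed steel block 84 mm square, 45 mm tall, on a wooden foot; z up. When home, the finial's collar rests on this face, the shank's foot 36 mm below and the crystal's middle 45 mm above this point. Over 25 N here is forcing

How it is judged (in metres and radians):
On the way, in this order (a step that is already met when the one before it is completed fails the run):
1. the loose finial's crystal has been rocked over on its collar, about 5 degrees or more, while its shank is still down in the rack (angle between the z axis of fin_a_head and the z axis of fin_a, either way round above 0.08 rad and z of fin_a in the frame of rack below 0.02 m), for 0.05 s.
2. the loose finial stands home in the gluing stand's hole (horizontal distance between fin_a and stand_hole below 0.006 m and z of fin_a in the frame of stand_hole below -0.0335 m and angle between fin_a's own z axis and vertical below 0.12 rad), for 0.2 s.
At the end, for the whole second after the job is handed in: The loose finial stands in the gluing stand: shank within 6 mm of the hole's axis, collar within 2.5 mm of the stand's top, within 7 degrees of upright, at rest. The two sound finials stand in their own rack holes, within 6 mm of their start and 3.5 degrees of upright (all of step 2 and linear speed of fin_a below 0.02 m/s and distance of each of fin_b, fin_c from where it was at the start of the episode below 0.006 m and angle between each of fin_b, fin_c's own z axis and vertical below 0.06 rad); the robot touches nothing.
It fails at once if a sound finial is pulled more than 12 mm out of its hole (z of any of fin_b, fin_c in the frame of rack above 0.021 m).
It fails at once if a finial is forced against the rack with more than 25 N (contact force between any of fin_a, fin_b, fin_c and rack above 25 N).
It fails at once if the finial is forced against the gluing stand with more than 25 N (contact force between fin_a and stand above 25 N).
It fails at once if a bystander (glue bottle, dish, screwdriver, spare stone, brass weight, steel ring) is shifted more than 30 mm (distance of any of glue, dish, driver, gem_loose, weight, bezel from where it was at the start of the episode above 0.03 m).
It also fails if it takes over 67 s, if anything falls off the work surface, if the arm or the gripper's body presses on something with over 40 N, if the wrist force passes 120 N, or if a joint passes its speed limit or range.

ROBOT

A 7-joint arm with a two-finger parallel gripper is mounted at the origin on the work surface. World frame = base frame: x ahead of the robot, y to its left, z up, the work surface at z = 0. Lengths are in mm, angles in rad, forces in N, time in s.
With the tool pointing down it reaches from about 400 to 875 mm from the base axis. Payload 4.4 kg.
Tool frame: the origin (TCP) lies on the centre line of the jaws, within the pads' length; the fingertips stand 25 mm ahead of it and the grasp point (between the pads) lies 6 mm ahead of it (ctrl.finger_overhang is the distance from the TCP to the fingertips, in mm); z points along the fingers, y is the line along which they close (so a half turn about z gives the same grasp; the last joint's range is limited). The gripper opens to 85 mm and grips with 20 to 120 N. Pads are 22 mm wide; open, the fingers measure 114 mm over their backs; the gripper's body (76 mm by 85 mm) begins 54 mm behind the grasp point. The pads swing forward as they close: fully open they stand 13 mm farther back than shut.
Start: joints at [-1.242, 0.628, 0.038, 1.517, -0.027, 0.996, -0.02], TCP at [249.984, 600.021, 256.313] pointing down, gripper open.
Joint ranges: [-3.06, 3.06], [-0.37, 2.12], [-1.25, 1.32], [0.18, 2.47], [-1.1, 4.24], [0.23, 1.98], [-2.94, 2.94]. Speed limits (rad/s): [2.57, 2.57, 3.14, 3.14, 3.14, 3.14, 3.14].

INTERFACE

Orientations are given as [roll, pitch, yaw] about the fixed x, y, z axes, in that order (R = Rz(yaw) Ry(pitch) Rx(roll)).
In Python, from cell import ctrl gives the robot as it stands. The module is installed in compiled form; this text tells all that it offers.
- The arm moves only by the tool play_rows, never from a script. Its argument "targets" is a list of rows, each a list of 5 numbers: the closure, from 0 (fully open) to 1 (shut), then the shift along the tool's x, y, z in cm, then the turn about the tool's z in degrees. In form: [[gripper, dx, dy, dz, spin], ...]. A call has 1 to 10 rows; each row is the pose to reach, as a shift and turn from the pose commanded when the call began, along the tool's axes at that moment; what a row does not reach only later rows make up. A row lasts 1/10 s, in which the tool goes at most 50 mm and 8.59 degrees, less where a joint would pass 70% of its speed; a pose out of reach is approached as far as the arm can. A call with a gripper value outside its range is refused whole. The fingers move at their own pace and stop on an object; the grip force is fixed at half the most. Time passes only in rows, so rows that repeat a pose let the fingers close. It gives the time, the measured TCP pose, the force, the opening and the grip force at its end, in the units of the state.
- ctrl.read_state(): the state, without advancing time (a new reading comes with each control period).
- ctrl.get_image(name): name is "scene" or "side" or "wrist"; returns (picture, depth): 384x512x3 uint8, red, green, blue; 384x512 float32, mm along the optical axis (not along the pixel's ray), 0 where there is no reading.
- ctrl.calibration(name): a dict with "vfov" (degrees; the focal length in pixels is half the picture's height over the tangent of half this angle, whatever the lens; pixels are square), "cx", "cy" (the principal point, pixels), "k1" (the pictures are not rectified: a ray, as slopes to the right and down, at radius r is drawn at 1 + k1 r^2 times it, then the intrinsics apply), "extrinsics" (4x4, takes a point from camera to world coordinates); the wrist camera has in their place "mount" (4x4, takes a point from camera to tool coordinates, whose origin is the TCP and whose axes are the flange's). Camera axes: x right, y down, z forward; pixel columns grow to the right and rows downward; lengths in mm; the calibration is good to about 2 mm. A picture is of the moment at which its call begins: read the wrist's pose just before it. calibration takes no time and is no camera call.
- ctrl.finish_job(): hands the job in; it is judged then, once.
Trained networks look in the newest picture that a camera, given by its name, has taken for a name from the list of things; names that differ only in an ending like _2 or _b are one class to them, and where a whole thing is asked for, a point or a joint stands for the part that bears it (a point fixed in the world has none). Each returns a list of dicts, best first, with "confidence" (0 to 1); they miss things now and then, are a little off and sometimes report something else, mostly with a low value. They report only what shows in the picture. A call takes as long as a camera call.
- ctrl.search_frame(camera, name): "bbox" ([left, top, right, bottom] in pixels, round what is visible of it).
- ctrl.trace(camera, name): "pixels" (384x512 bool, what is visible of it) and "bbox" ([left, top, right, bottom] in pixels, round what is visible of it).
The state is a dict: "clock": time; "qpos": joint angles; "qd": joint speeds; "tau": joint torques, N m; "eef_pos": TCP position; "tool_rot": TCP orientation; "force": force on the tool from outside, world axes, zero at the start; "torque": the same for the moment, N m; "width": finger opening in mm; "gripper_force": force on a finger pad.
Only numpy, scipy, OpenCV 4.12 (cv2) and the standard library are available. Lean on these libraries where they do the work, as an engineer would, in place of code of your own. Each camera call takes 0.05 s, during which the arm holds its last target. There are 200 camera calls.

## Working session

There is one attempt and no reset: what is moved stays moved. The work goes in short steps, Python scripts to look and compute and a tool call to move; the robot and the scene stay as the last step left them, time stands still between calls to the robot, and variables do not carry over. Pictures are saved under pics/ and viewed, at most 10 in all, crops included, and the job is handed in when it is done.

Besides the shell and the picture viewer there is one more tool, called after ">>>" by a JSON object that holds its "api" and its "payload", one argument or row to a line. play_rows: Moves the arm, as the interface text tells. Its arguments: {"type":"object","properties":{"targets":{"type":"array"}},"required":["targets"]}

```bash
mkdir -p pics
cat > h.py <<'E'
import numpy as np, cv2
from cell import ctrl
from scipy.spatial.transform import Rotation as R
def ext(name,st=None):
    c=ctrl.calibration(name)
    if name!="wrist": return c,np.array(c["extrinsics"])
    st=st or ctrl.read_state(); T=np.eye(4); T[:3,:3]=R.from_euler("xyz",st["tool_rot"]).as_matrix(); T[:3,3]=st["eef_pos"]
    return c,T@np.array(c["mount"])
def cloud(name):
    st=ctrl.read_state(); c,T=ext(name,st); im,d=ctrl.get_image(name)
    h,w=d.shape; f=h/2/np.tan(np.radians(c["vfov"])/2)
    v,u=np.mgrid[:h,:w]; p=np.stack([u.ravel(),v.ravel()],1).astype(np.float64)[:,None]
    K=np.array([[f,0,c["cx"]],[0,f,c["cy"]],[0,0,1.]])
    s=cv2.undistortPoints(p,K,np.array([c["k1"],0,0,0.]))[:,0].reshape(h,w,2)
    P=np.dstack([s*d[...,None],d])
    W=P@T[:3,:3].T+T[:3,3]; W[d<=0]=np.nan
    return im,W
E
python3 - <<'E'
from h import *
s=ctrl.read_state(); print(s["clock"],s["eef_pos"],s["tool_rot"],s["force"],s["width"],ctrl.finger_overhang)
for n in ["scene","side"]:
    im,W=cloud(n); cv2.imwrite(f"pics/{n}0.png",im[...,::-1])
    for o in ["rack","rack_hole0","stand_hole","fin_a","glue"]:
        try:
            for r in ctrl.trace(n,o)[:4]:
                m=r["pixels"]; q=W[m]; q=q[~np.isnan(q[:,0])]
                print(n,o,round(r["confidence"],2),np.round(r["bbox"]),np.round(np.median(q,0)),np.round(np.percentile(q,2,axis=0)),np.round(np.percentile(q,98,axis=0)))
        except Exception as e: print(n,o,e)
E
```

```text
0.0 [249.75835224 599.48427477 255.38570433] [-3.13970094e+00  2.32717077e-05  2.74681579e+00] [0.39255832 0.50473895 0.35760132] 85.83407235134499 25.0
scene rack 0.57 [226. 220. 346. 335.] [607. 164.  48.] [547.  23.   7.] [635. 249.  51.]
scene rack_hole0 0.73 [210. 139. 255. 172.] [ 510. -236.   43.] [ 462. -311.    7.] [ 552. -214.   51.]
scene rack_hole0 0.69 [229. 223. 345. 333.] [608. 164.  48.] [547.  22.   7.] [636. 249.  51.]
scene stand_hole 0.73 [208. 140. 254. 176.] [ 509. -235.   43.] [ 464. -305.    7.] [ 552. -214.   51.]
scene fin_a it knows: rack, rack_hole, stand_hole
scene glue it knows: rack, rack_hole, stand_hole
side rack 0.63 [167. 203. 244. 333.] [572. 159.  48.] [542.  19.   6.] [628. 249.  51.]
side rack_hole0 0.55 [166. 206. 248. 329.] [573. 158.  48.] [542.  17.   4.] [631. 249.  53.]
side stand_hole 0.9 [280. 117. 336. 164.] [ 497. -244.   45.] [ 452. -305.    7.] [ 548. -213.   50.]
side fin_a it knows: rack, rack_hole, stand_hole
side glue it knows: rack, rack_hole, stand_hole
```

Run:
```python
import cv2,numpy as np
a=cv2.imread("pics/scene0.png");b=cv2.imread("pics/side0.png")
cv2.imwrite("pics/both.png",np.vstack([np.hstack([a[90:390],b[90:390]])])[:, :][:, :][:600].copy() if 0 else cv2.resize(np.hstack([a[90:384,100:500],b[90:384,100:500]]),None,fx=1,fy=1))
```

```text
(no output)
```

View pics/both.png

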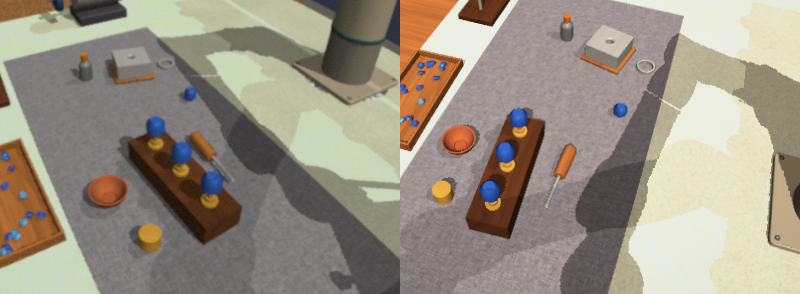

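The scene crop shows the rack with three blue crystals (about 155,127 / 181,152 / 211,183). The stand is at 130,65, with the driver beside the rack and the dish and weight on its far side. Next I'll measure the tops and the crystals.

```bash
cat > m.py <<'E'
from h import *
from scipy.ndimage import label
for n in ["scene","side"]:
    im,W=cloud(n); r,g,b=[im[...,i].astype(int) for i in range(3)]
    z=W[...,2]
    blue=(b>1.6*r)&(b>70)&(z>60)&(z<130)
    L,k=label(blue)
    for i in range(1,k+1):
        q=W[L==i]
        if len(q)>40: print(n,"blue",len(q),np.round(np.percentile(q,[2,50,98],axis=0),1).tolist())
    for lo,hi,nm in [((480,0),(720,280),"rack"),((430,-320),(580,-190),"stand")]:
        m=(z>42)&(z<56)&(W[...,0]>lo[0])&(W[...,0]<hi[0])&(W[...,1]>lo[1])&(W[...,1]<hi[1])
        q=W[m]; zz=np.median(q[:,2]); q=q[abs(q[:,2]-zz)<3]
        L=cv2.minAreaRect(q[:,:2].astype(np.float32)); print(n,nm,len(q),round(zz,1),np.round(L[0],1),np.round(L[1],1),round(L[2],1))
E
python3 m.py
```

```text
scene blue 98 [[576.7, -626.5, 83.0], [584.4, -603.0, 112.5], [591.7, -595.1, 129.8]]
scene blue 295 [[583.6, 43.0, 86.6], [601.1, 58.5, 103.8], [612.1, 65.4, 112.1]]
scene blue 337 [[577.6, 121.9, 87.2], [594.0, 137.8, 104.8], [605.8, 145.3, 112.0]]
scene blue 391 [[570.2, 199.9, 87.6], [586.8, 216.1, 105.8], [598.2, 225.0, 111.8]]
scene rack 3314 48.9 [589.5 129.1] [ 78.7 238.1] 5.8
scene stand 600 49.2 [ 501.2 -266.9] [89.8 84. ] 77.3
side blue 134 [[572.7, -627.3, 82.7], [579.8, -602.7, 111.1], [589.6, -593.0, 129.4]]
side blue 275 [[580.2, 42.2, 86.5], [592.2, 58.1, 104.9], [608.5, 65.9, 112.3]]
side blue 314 [[572.4, 121.4, 86.0], [585.0, 137.1, 105.7], [601.0, 145.7, 112.0]]
side blue 354 [[564.9, 200.0, 87.3], [577.0, 215.7, 105.9], [593.5, 226.1, 111.9]]
side rack 3257 48.4 [588.7 129.5] [ 77.3 238.5] 5.3
side stand 874 47.6 [ 502.6 -265. ] [88.3 85.7] 76.4
```

```bash
cat > go.py <<'E'
import sys
from h import *
# x y z yaw(deg)
x,y,z,yaw=map(float,sys.argv[1:5]); s=ctrl.read_state()
M=R.from_euler("xyz",s["tool_rot"]).as_matrix()
# assume tool points straight down
cy=s["tool_rot"][2]; print("t",s["clock"],"pos",np.round(s["eef_pos"],1),"rot",np.round(s["tool_rot"],3),"F",np.round(s["force"],1),"w",round(s["width"],1))
print("d cm",np.round(M.T@(np.array([x,y,z])-s["eef_pos"])/10,2),"spin",round(-((yaw-np.degrees(cy)+180)%360-180),1))
E
python3 go.py 581.6 209 200 95.3
```

```text
t 0.5 pos [250.  600.  256.3] rot [-3.142 -0.     2.747] F [-0.5  0.1  0.6] w 85.7
d cm [-45.65 -23.33   5.63] spin 62.1
```

>>> {"api": "play_rows", "payload": {
  "targets": [
    [0, -45.6, -23.3, 5.6, 62],
    [0, -45.6, -23.3, 5.6, 62],
    [0, -45.6, -23.3, 5.6, 62],
    [0, -45.6, -23.3, 5.6, 62],
    [0, -45.6, -23.3, 5.6, 62],
    [0, -45.6, -23.3, 5.6, 62],
    [0, -45.6, -23.3, 5.6, 62],
    [0, -45.6, -23.3, 5.6, 62],
    [0, -45.6, -23.3, 5.6, 62],
    [0, -45.6, -23.3, 5.6, 62]
  ]
}}

```text
clock: 1.5
eef_pos: [572.7, 219.7, 201.9]
tool_rot: [3.141, -0.0, 1.665]
force: [0.3, 1.2, -0.5]
width: 85.3
gripper_force: 0.0
```

```bash
python3 go.py 581.6 209 200 95.3
```

```text
t 1.5 pos [572.7 219.7 201.9] rot [ 3.141 -0.     1.665] F [ 0.3  1.2 -0.5] w 85.3
d cm [-1.15  0.79  0.19] spin 0.1
```

>>> {"api": "play_rows", "payload": {
  "targets": [
    [0, 0, 0, 0, 0],
    [0, 0, 0, 0, 0],
    [0, 0, 0, 0, 0]
  ]
}}

```text
clock: 1.8
eef_pos: [570.8, 222.5, 201.9]
tool_rot: [-3.141, -0.001, 1.666]
force: [-0.0, 0.7, -0.2]
width: 85.2
gripper_force: 0.0
```

```bash
python3 go.py 581.6 209 200 95.3; sed -i 's/for n in \["scene","side"\]/import sys\nfor n in sys.argv[1:]/' m.py; sed -i 's/    r,g,b/    r,g,b/; s/im,W=cloud(n);/im,W=cloud(n); cv2.imwrite(f"pics\/{n}_{ctrl.read_state()[\x27clock\x27]:.2f}.png",im[...,::-1]);/' m.py; python3 m.py wrist; ls pics
```

```text
t 1.8 pos [570.8 222.5 201.9] rot [-3.141e+00 -1.000e-03  1.666e+00] F [-0.   0.7 -0.2] w 85.2
d cm [-1.45  0.95  0.18] spin 0.2
wrist blue 1201 [[563.8, 197.5, 88.1], [577.7, 213.9, 108.0], [592.6, 225.2, 111.9]]
wrist blue 1098 [[571.0, 120.8, 87.3], [585.3, 138.2, 106.2], [600.5, 146.2, 111.6]]
wrist rack 7404 48.8 [584.4 153.7] [ 76.7 187.1] 5.4
wrist stand 0 nan [0. 0.] [0. 0.] 0.0
both.png
scene0.png
side0.png
wrist_1.85.png
  return _methods._mean(a, axis=axis, dtype=dtype,
  ret = ret.dtype.type(ret / rcount)
```

>>> {"api": "play_rows", "payload": {
  "targets": [
    [0.45, -1.25, 0.75, 0.2, 0],
    [0.45, -1.25, 0.75, 0.2, 0],
    [0.45, -1.25, 0.75, 0.2, 0],
    [0.45, -1.25, 0.75, 0.2, 0],
    [0.45, -1.25, 0.75, 0.2, 0]
  ]
}}

```text
clock: 2.35
eef_pos: [580.0, 209.7, 200.0]
tool_rot: [-3.141, -0.0, 1.665]
force: [0.4, 0.5, -0.4]
width: 47.0
gripper_force: 0.0
```

```bash
python3 go.py 579.5 210 97 95.4; python3 m.py wrist 2>/dev/null
```

```text
t 2.35 pos [580.  209.7 200. ] rot [-3.141 -0.     1.665] F [ 0.4  0.5 -0.4] w 47.0
d cm [ 0.03 -0.04 10.3 ] spin 0.0
wrist blue 1245 [[564.3, 196.9, 89.3], [578.3, 213.4, 108.1], [592.8, 225.2, 111.7]]
wrist blue 1078 [[572.4, 121.4, 88.9], [586.4, 137.9, 107.0], [601.0, 146.6, 111.7]]
wrist rack 8295 48.8 [584.7 149. ] [ 76.5 196.7] 5.5
wrist stand 0 nan [0. 0.] [0. 0.] 0.0
```

>>> {"api": "play_rows", "payload": {
  "targets": [
    [0.45, 0, -0.1, 4, 0],
    [0.45, 0, -0.1, 7, 0],
    [0.45, 0, -0.1, 9, 0],
    [0.45, 0, -0.1, 10.3, 0],
    [0.45, 0, -0.1, 10.3, 0],
    [0.45, 0, -0.1, 10.3, 0]
  ]
}}

```text
clock: 3.0
eef_pos: [579.7, 209.3, 97.5]
tool_rot: [3.141, -0.0, 1.665]
force: [0.4, -0.7, 0.6]
width: 46.8
gripper_force: 0.0
```

>>> {"api": "play_rows", "payload": {
  "targets": [
    [0.45, 0, 0.2, 0, 0],
    [0.45, 0, 0.4, 0, 0],
    [0.45, 0, 0.5, 0, 0],
    [0.45, 0, 0.5, 0, 0]
  ]
}}

```text
clock: 3.4
eef_pos: [584.7, 209.8, 97.5]
tool_rot: [3.141, -0.0, 1.665]
force: [-0.7, 0.4, -0.4]
width: 46.9
gripper_force: 0.0
```

>>> {"api": "play_rows", "payload": {
  "targets": [
    [0.45, 0, 0.1, 0, 0],
    [0.45, 0, 0.15, 0, 0],
    [0.45, 0, 0.15, 0, 0]
  ]
}}

```text
clock: 3.7
eef_pos: [585.7, 209.8, 96.9]
tool_rot: [-3.142, 0.0, 1.665]
force: [0.2, 0.4, -0.6]
width: 47.1
gripper_force: 0.0
```

>>> {"api": "play_rows", "payload": {
  "targets": [
    [0.45, 0, 0.1, 0, 0],
    [0.45, 0, 0.1, 0, 0]
  ]
}}

```text
clock: 3.9
eef_pos: [586.5, 209.9, 96.9]
tool_rot: [-3.141, 0.0, 1.665]
force: [0.3, -0.3, 0.4]
width: 46.9
gripper_force: 0.2
```

>>> {"api": "play_rows", "payload": {
  "targets": [
    [0.45, 0, 0.1, 0, 0],
    [0.45, 0, 0.1, 0, 0]
  ]
}}

```text
clock: 4.1
eef_pos: [587.2, 209.9, 96.8]
tool_rot: [-3.141, -0.0, 1.665]
force: [-2.3, 0.0, 0.1]
width: 46.9
gripper_force: 0.7
```

>>> {"api": "play_rows", "payload": {
  "targets": [
    [0.45, 0, 0.05, 0, 0],
    [0.45, 0, 0.05, 0, 0]
  ]
}}

```text
clock: 4.3
eef_pos: [587.7, 210.0, 96.9]
tool_rot: [-3.141, -0.0, 1.665]
force: [-2.3, 0.1, 2.1]
width: 47.0
gripper_force: 1.2
```

>>> {"api": "play_rows", "payload": {
  "targets": [
    [0.45, 0, 0.05, 0, 0],
    [0.45, 0, 0.05, 0, 0]
  ]
}}

```text
clock: 4.5
eef_pos: [588.5, 210.1, 96.9]
tool_rot: [-3.141, -0.0, 1.665]
force: [-1.9, -0.1, 1.8]
width: 47.1
gripper_force: 1.2
```

>>> {"api": "play_rows", "payload": {
  "targets": [
    [0.45, 0, 0.1, 0, 0],
    [0.45, 0, 0.1, 0, 0]
  ]
}}

```text
clock: 4.7
eef_pos: [589.1, 210.2, 96.9]
tool_rot: [-3.14, -0.0, 1.665]
force: [-4.9, -0.1, 3.7]
width: 47.0
gripper_force: 2.0
```

>>> {"api": "play_rows", "payload": {
  "targets": [
    [0.45, 0, 0.05, 0, 0],
    [0.45, 0, 0.05, 0, 0]
  ]
}}

```text
clock: 4.9
eef_pos: [589.2, 210.2, 96.8]
tool_rot: [-3.14, -0.0, 1.665]
force: [-5.2, -0.7, 4.8]
width: 47.1
gripper_force: 2.6
```

Hole 2 stops hard after about 3 mm, so that one is sound. Back off, rise and go to hole 1.

>>> {"api": "play_rows", "payload": {
  "targets": [
    [0.45, 0, -0.5, 0, 0],
    [0.45, 0, -1.05, 0, 0],
    [0.45, 0, -1.05, -3, 0],
    [0.45, 0, -1.05, -5.5, 0],
    [0.45, -4, -1.05, -5.5, 0],
    [0.45, -8, -1.05, -5.5, 0],
    [0.45, -8, -1.05, -5.5, 0],
    [0.45, -8, -1.05, -2, 0],
    [0.45, -8, -1.05, 0, 0],
    [0.45, -8, -1.05, 0, 0]
  ]
}}

```text
clock: 5.9
eef_pos: [585.5, 129.5, 94.4]
tool_rot: [-3.138, 0.001, 1.665]
force: [-0.6, 0.2, -0.2]
width: 46.6
gripper_force: 0.0
```

>>> {"api": "play_rows", "payload": {
  "targets": [
    [0.45, 0, 0.2, 0, 0],
    [0.45, 0, 0.4, 0, 0],
    [0.45, 0, 0.6, 0, 0],
    [0.45, 0, 0.65, 0, 0],
    [0.45, 0, 0.65, 0, 0]
  ]
}}

```text
clock: 6.4
eef_pos: [594.0, 130.4, 97.5]
tool_rot: [3.141, -0.0, 1.665]
force: [0.8, 0.5, 1.0]
width: 47.1
gripper_force: 0.0
```

>>> {"api": "play_rows", "payload": {
  "targets": [
    [0.45, 0, 0.1, 0, 0],
    [0.45, 0, 0.1, 0, 0]
  ]
}}

```text
clock: 6.6
eef_pos: [594.4, 130.3, 97.0]
tool_rot: [-3.141, -0.0, 1.665]
force: [-2.4, 0.1, 0.3]
width: 46.9
gripper_force: 0.6
```

>>> {"api": "play_rows", "payload": {
  "targets": [
    [0.45, 0, 0.1, 0, 0],
    [0.45, 0, 0.1, 0, 0]
  ]
}}

```text
clock: 6.8
eef_pos: [595.3, 130.4, 96.9]
tool_rot: [-3.141, -0.0, 1.665]
force: [-2.6, -0.8, 1.3]
width: 47.1
gripper_force: 0.9
```

>>> {"api": "play_rows", "payload": {
  "targets": [
    [0.45, 0, 0.1, 0, 0],
    [0.45, 0, 0.1, 0, 0]
  ]
}}

```text
clock: 7.0
eef_pos: [596.4, 130.5, 96.9]
tool_rot: [-3.141, -0.0, 1.665]
force: [-2.4, -0.2, 1.8]
width: 46.8
gripper_force: 1.2
```

>>> {"api": "play_rows", "payload": {
  "targets": [
    [0.45, 0, 0.05, 0, 0],
    [0.45, 0, 0.1, 0, 0],
    [0.45, 0, 0.1, 0, 0]
  ]
}}

```text
clock: 7.3
eef_pos: [596.8, 130.5, 96.9]
tool_rot: [-3.14, -0.0, 1.665]
force: [-5.6, -0.0, 4.8]
width: 47.0
gripper_force: 2.5
```

>>> {"api": "play_rows", "payload": {
  "targets": [
    [0.45, 0, 0.05, 0, 0],
    [0.45, 0, 0.05, 0, 0]
  ]
}}

```text
clock: 7.5
eef_pos: [597.0, 130.5, 96.8]
tool_rot: [-3.139, -0.0, 1.665]
force: [-5.7, -0.1, 4.8]
width: 47.0
gripper_force: 2.9
```

Hole 1 is sound too. On to hole 0.

>>> {"api": "play_rows", "payload": {
  "targets": [
    [0.45, 0, -0.5, 0, 0],
    [0.45, 0, -1.1, 0, 0],
    [0.45, 0, -1.1, -3, 0],
    [0.45, 0, -1.1, -5.5, 0],
    [0.45, -4, -1.1, -5.5, 0],
    [0.45, -8, -1.1, -5.5, 0],
    [0.45, -8, -1.1, -5.5, 0],
    [0.45, -8, -1.1, -2, 0],
    [0.45, -8, -1.1, 0, 0],
    [0.45, -8, -1.1, 0, 0]
  ]
}}

```text
clock: 8.5
eef_pos: [593.1, 50.1, 94.5]
tool_rot: [-3.138, -0.0, 1.665]
force: [-0.7, -0.5, -0.3]
width: 46.8
gripper_force: 0.0
```

>>> {"api": "play_rows", "payload": {
  "targets": [
    [0.45, 0, 0.2, 0, 0],
    [0.45, 0, 0.4, 0, 0],
    [0.45, 0, 0.6, 0, 0],
    [0.45, 0, 0.75, 0, 0],
    [0.45, 0, 0.75, 0, 0]
  ]
}}

```text
clock: 9.0
eef_pos: [602.7, 50.8, 97.5]
tool_rot: [3.14, 0.0, 1.665]
force: [1.0, 0.2, 0.4]
width: 47.0
gripper_force: 0.0
```

>>> {"api": "play_rows", "payload": {
  "targets": [
    [0.45, 0, 0.1, 0, 0],
    [0.45, 0, 0.2, 0, 0],
    [0.45, 0, 0.2, 0, 0]
  ]
}}

```text
clock: 9.3
eef_pos: [604.2, 50.8, 96.9]
tool_rot: [-3.142, -0.0, 1.665]
force: [-0.2, -0.4, -0.4]
width: 47.1
gripper_force: 0.2
```

>>> {"api": "play_rows", "payload": {
  "targets": [
    [0.45, 0, 0.1, 0, 0],
    [0.45, 0, 0.1, 0, 0]
  ]
}}

```text
clock: 9.5
eef_pos: [605.1, 50.9, 96.9]
tool_rot: [-3.141, -0.0, 1.665]
force: [-0.9, 0.6, 0.8]
width: 47.1
gripper_force: 0.3
```

>>> {"api": "play_rows", "payload": {
  "targets": [
    [0.45, 0, 0.1, 0, 0],
    [0.45, 0, 0.1, 0, 0]
  ]
}}

```text
clock: 9.7
eef_pos: [606.2, 51.0, 96.9]
tool_rot: [-3.142, 0.0, 1.665]
force: [-0.6, 0.4, 1.9]
width: 47.2
gripper_force: 0.4
```

>>> {"api": "play_rows", "payload": {
  "targets": [
    [0.45, 0, 0.1, 0, 0],
    [0.45, 0, 0.1, 0, 0]
  ]
}}

```text
clock: 9.9
eef_pos: [607.2, 51.1, 96.9]
tool_rot: [-3.142, -0.0, 1.665]
force: [-0.6, -0.1, 0.7]
width: 47.1
gripper_force: 0.4
```

>>> {"api": "play_rows", "payload": {
  "targets": [
    [0.45, 0, 0.1, 0, 0],
    [0.45, 0, 0.1, 0, 0]
  ]
}}

```text
clock: 10.1
eef_pos: [608.0, 51.2, 96.9]
tool_rot: [-3.141, -0.0, 1.665]
force: [-0.9, 0.3, 1.6]
width: 47.3
gripper_force: 0.8
```

>>> {"api": "play_rows", "payload": {
  "targets": [
    [0.45, 0, 0.05, 0, 0],
    [0.45, 0, 0.05, 0, 0]
  ]
}}

```text
clock: 10.3
eef_pos: [608.5, 51.3, 96.9]
tool_rot: [-3.141, -0.0, 1.665]
force: [-1.5, -0.2, 1.5]
width: 46.8
gripper_force: 0.9
```

>>> {"api": "play_rows", "payload": {
  "targets": [
    [0.45, 0, 0.1, 0, 0],
    [0.45, 0, 0.1, 0, 0],
    [0.45, 0, 0.1, 0, 0]
  ]
}}

```text
clock: 10.6
eef_pos: [609.2, 51.3, 96.9]
tool_rot: [-3.141, -0.0, 1.665]
force: [-2.6, -0.3, 2.8]
width: 47.3
gripper_force: 1.6
```

>>> {"api": "play_rows", "payload": {
  "targets": [
    [0.45, 0, 0.1, 0, 0],
    [0.45, 0, 0.1, 0, 0],
    [0.45, 0, 0.1, 0, 0]
  ]
}}

```text
clock: 10.9
eef_pos: [609.6, 51.3, 96.8]
tool_rot: [-3.139, -0.0, 1.665]
force: [-5.4, -0.4, 3.5]
width: 46.7
gripper_force: 2.5
```

It rocked about 8 mm at roughly 1 N before stopping, so hole 0 is the loose finial. Recentre and close on it.

>>> {"api": "play_rows", "payload": {
  "targets": [
    [0.45, 0, -0.6, 0, 0],
    [0.45, 0, -1.2, 0, 0],
    [0.45, 0, -1.65, 0, 0],
    [0.45, 0, -1.65, 0, 0],
    [0.45, 0, -1.65, 0, 0],
    [0.52, 0, -1.65, 0, 0],
    [0.55, 0, -1.65, 0, 0],
    [0.55, 0, -1.65, 0, 0]
  ]
}}

```text
clock: 11.7
eef_pos: [594.4, 49.9, 96.9]
tool_rot: [3.141, 0.0, 1.665]
force: [0.6, -0.9, 0.2]
width: 38.5
gripper_force: 0.0
```

>>> {"api": "play_rows", "payload": {
  "targets": [
    [0.58, 0, 0, 0, 0],
    [0.58, 0, 0, 0, 0],
    [0.62, 0, 0, 0, 0],
    [0.62, 0, 0, 0, 0]
  ]
}}

```text
clock: 12.1
eef_pos: [594.5, 49.9, 97.2]
tool_rot: [3.141, 0.0, 1.665]
force: [0.3, -0.3, 1.1]
width: 33.1
gripper_force: 28.3
```

>>> {"api": "play_rows", "payload": {
  "targets": [
    [0.8, 0, 0, 0, 0],
    [0.8, 0, 0, 0, 0],
    [1, 0, 0, 0, 0],
    [1, 0, 0, 0, 0],
    [1, 0, 0, 0, 0]
  ]
}}

```text
clock: 12.6
eef_pos: [594.5, 49.9, 97.2]
tool_rot: [3.141, -0.0, 1.665]
force: [0.8, -0.2, 4.7]
width: 32.2
gripper_force: 59.4
```

>>> {"api": "play_rows", "payload": {
  "targets": [
    [1, 0, 0, -0.3, 0],
    [1, 0, 0, -0.8, 0],
    [1, 0, 0, -1.3, 0],
    [1, 0, 0, -1.3, 0]
  ]
}}

```text
clock: 13.0
eef_pos: [594.2, 49.9, 110.4]
tool_rot: [3.141, -0.0, 1.665]
force: [-0.3, -0.1, -2.2]
width: 31.9
gripper_force: 59.7
```

>>> {"api": "play_rows", "payload": {
  "targets": [
    [1, 0, 0, -1, 0],
    [1, 0, 0, -2.5, 0],
    [1, 0, 0, -4, 0],
    [1, 0, 0, -6, 0],
    [1, 0, 0, -8, 0],
    [1, 0, 0, -10, 0],
    [1, 0, 0, -10, 0]
  ]
}}

```text
clock: 13.7
eef_pos: [596.3, 49.8, 213.8]
tool_rot: [3.135, -0.0, 1.665]
force: [0.6, 0.4, -1.5]
width: 32.2
gripper_force: 59.8
```

```bash
python3 go.py 501 -266 210 95.4
python3 - <<'E'
from h import *
im,W=cloud("scene"); cv2.imwrite("pics/lift.png",cv2.resize(im[90:330,120:420,::-1],None,fx=2,fy=2))
m=(W[...,2]>12)&(W[...,0]>400)&(W[...,0]<650)&(W[...,1]<-130)&(W[...,1]>-420)
from scipy.ndimage import label
L,k=label(m)
for i in range(1,k+1):
    q=W[L==i]
    if len(q)>25: print(len(q),np.round(np.percentile(q,[1,50,99],axis=0)).tolist())
E
```

```text
t 13.7 pos [596.3  49.8 213.8] rot [ 3.135 -0.     1.665] F [ 0.6  0.4 -1.5] w 32.2
d cm [-30.55 -12.44   0.29] spin -0.0
26 [[473.0, -304.0, 47.0], [481.0, -287.0, 50.0], [490.0, -266.0, 52.0]]
463 [[506.0, -317.0, 12.0], [535.0, -237.0, 35.0], [555.0, -225.0, 51.0]]
272 [[601.0, -296.0, 12.0], [619.0, -281.0, 42.0], [632.0, -273.0, 74.0]]
```

View pics/lift.png

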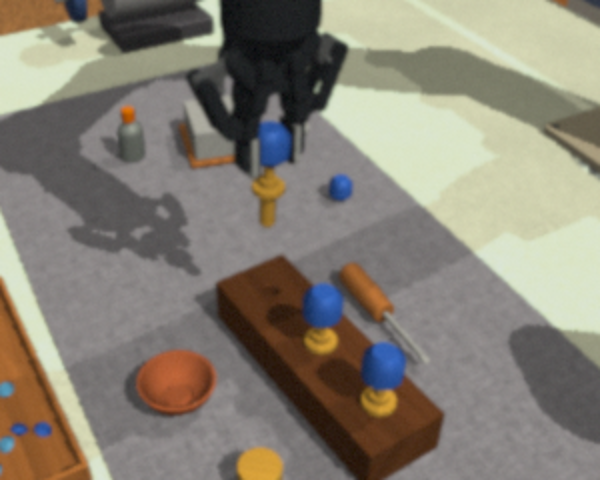

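>>> {"api": "play_rows", "payload": {
  "targets": [
    [1, -2, -0.8, 0, 0],
    [1, -5, -2, 0, 0],
    [1, -8, -3.3, 0, 0],
    [1, -11.5, -4.7, 0, 0],
    [1, -15, -6.1, 0, 0],
    [1, -18, -7.4, 0, 0],
    [1, -21, -8.6, 0, 0],
    [1, -23, -9.4, 0, 0],
    [1, -24, -9.8, 0, 0],
    [1, -24, -9.8, 0, 0]
  ]
}}

```text
clock: 14.75
eef_pos: [518.2, -199.5, 209.4]
tool_rot: [-3.14, 0.0, 1.662]
force: [0.0, 0.4, -2.0]
width: 32.2
gripper_force: 59.7
```

>>> {"api": "play_rows", "payload": {
  "targets": [
    [1, 0, 0, 0, 0],
    [1, 0, 0, 0, 0],
    [1, 0, 0, 0, 0]
  ]
}}

```text
clock: 15.05
eef_pos: [519.6, -196.6, 209.8]
tool_rot: [-3.142, -0.001, 1.667]
force: [0.1, 0.3, -2.2]
width: 32.2
gripper_force: 59.7
```

```bash
python3 go.py 501 -266 210 95.4; python3 m.py wrist scene side 2>/dev/null | grep stand
python3 - <<'E'
from h import *
im,W=cloud("wrist"); cv2.imwrite("pics/w1.png",im[...,::-1]); np.save("W.npy",W)
for r in ctrl.trace("wrist","stand_hole")[:2]:
    q=W[r["pixels"]]; z=q[:,2]; q=q[(z>42)&(z<54)]; print(r["confidence"],np.round(r["bbox"]),cv2.minAreaRect(q[:,:2].astype(np.float32)),np.median(q,0))
E
```

```text
t 15.05 pos [ 519.6 -196.6  209.8] rot [-3.142e+00 -1.000e-03  1.667e+00] F [ 0.1  0.3 -2.2] w 32.2
d cm [-6.73 -2.52 -0.03] spin 0.1
wrist stand 1137 48.7 [ 486.9 -238.4] [111.8  56. ] 28.4
scene stand 588 49.2 [ 501.2 -266.6] [89.3 84.1] 77.3
side stand 858 47.5 [ 502.5 -266.5] [89.5 85.9] 77.2
0.76 [193. 181. 282. 253.] ((480.425537109375, -254.7607421875), (69.66980743408203, 43.08704376220703), 76.20012664794922) [ 478.107775   -236.80345065   48.68875524]
```

View pics/w1.png

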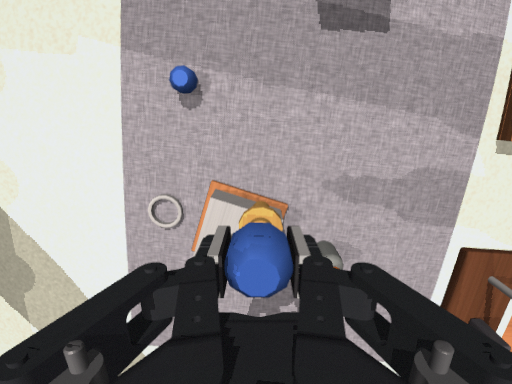

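The held finial hides most of the stand (about 240,210). Image-up is +y, so I'll pass beyond the stand and look back at it.

>>> {"api": "play_rows", "payload": {
  "targets": [
    [1, -3, -1, 0, 0],
    [1, -6, -2, 0, 0],
    [1, -9, -3, 0, 0],
    [1, -11.5, -3.3, 0, 0],
    [1, -14, -3.3, 0, 0],
    [1, -14, -3.3, 0, 0],
    [1, -14, -3.3, 0, 0],
    [1, -14, -3.3, 0, 0]
  ]
}}

```text
clock: 16.1
eef_pos: [499.5, -339.2, 209.7]
tool_rot: [-3.141, -0.002, 1.666]
force: [0.3, 0.3, -1.8]
width: 32.0
gripper_force: 59.8
```

```bash
python3 go.py 501 -266 210 95.4
python3 - <<'E'
from h import *
im,W=cloud("wrist"); cv2.imwrite("pics/w2.png",im[...,::-1]); np.save("W.npy",W); np.save("im.npy",im)
m=(abs(W[...,2]-48.7)<3)&(W[...,1]>-330)&(W[...,1]<-200)&(W[...,0]>430)&(W[...,0]<580)
q=W[m]; print(len(q),np.median(q[:,2]),cv2.minAreaRect(q[:,:2].astype(np.float32)))
for r in ctrl.trace("wrist","stand_hole")[:2]: print(r["confidence"],np.round(r["bbox"]))
E
```

```text
t 16.1 pos [ 499.5 -339.2  209.7] rot [-3.141e+00 -2.000e-03  1.666e+00] F [ 0.3  0.3 -1.8] w 32.0
d cm [ 7.28  0.84 -0.02] spin 0.1
7020 48.65596806826079 ((498.7844543457031, -266.79840087890625), (84.71586608886719, 84.69621276855469), 77.14771270751953)
0.76 [210.  57. 318. 171.]
```

View pics/w2.png

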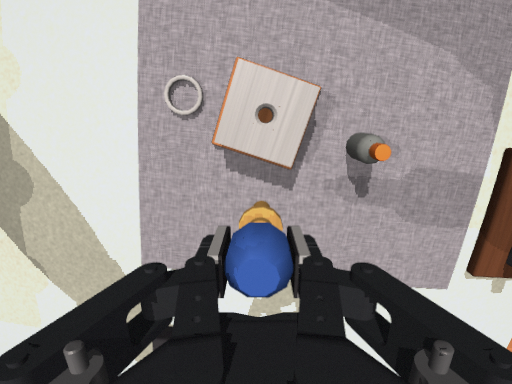

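The stand is fully visible with its hole at (265,114), and its centre works out to (499,-266.5) with the top at z 48.7. The glue bottle is about 118 mm away and clear.

>>> {"api": "play_rows", "payload": {
  "targets": [
    [1, 2, 0.2, 0, 0],
    [1, 4, 0.4, 0, 0],
    [1, 6, 0.6, 1, 0],
    [1, 7.25, 0.65, 2, 0],
    [1, 7.25, 0.65, 4, 0],
    [1, 7.25, 0.65, 6, 0],
    [1, 7.25, 0.65, 7, 0],
    [1, 7.25, 0.65, 7, 0],
    [1, 7.25, 0.65, 7, 0]
  ]
}}

```text
clock: 17.1
eef_pos: [499.4, -268.0, 140.4]
tool_rot: [3.141, 0.0, 1.665]
force: [-0.0, 1.0, -1.1]
width: 32.6
gripper_force: 59.7
```

```bash
python3 go.py 499.2 -266.4 97 95.4
python3 - <<'E'
from h import *
from scipy.ndimage import label
a=cloud("scene")[0]; b=cloud("side")[0]
f=lambda i,x,y: cv2.resize(i[y:y+100,x:x+100,::-1],None,fx=4,fy=4,interpolation=3)
cv2.imwrite("pics/pre.png",np.hstack([f(a,180,90),f(b,258,75)]))
E
```

```text
t 17.1 pos [ 499.4 -268.   140.4] rot [3.141 0.    1.665] F [-0.   1.  -1.1] w 32.6
d cm [ 0.16 -0.01  4.34] spin -0.0
```

View pics/pre.png

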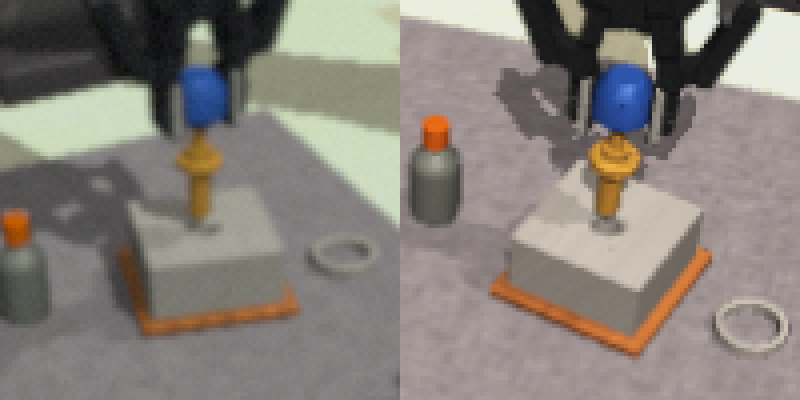

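In both views the foot sits just above the hole mouth (left 200,222; right 606,222). Lower gently.

>>> {"api": "play_rows", "payload": {
  "targets": [
    [1, 0.15, 0, 0, 0],
    [1, 0.15, 0, 0.3, 0],
    [1, 0.15, 0, 0.6, 0],
    [1, 0.15, 0, 0.9, 0],
    [1, 0.15, 0, 1.2, 0],
    [1, 0.15, 0, 1.2, 0]
  ]
}}

```text
clock: 17.8
eef_pos: [498.6, -266.3, 127.3]
tool_rot: [-3.141, -0.001, 1.665]
force: [0.4, -0.8, -1.7]
width: 32.0
gripper_force: 59.8
```

>>> {"api": "play_rows", "payload": {
  "targets": [
    [1, 0, 0, 0.3, 0],
    [1, 0, 0, 0.6, 0],
    [1, 0, 0, 0.9, 0],
    [1, 0, 0, 0.9, 0]
  ]
}}

```text
clock: 18.2
eef_pos: [498.6, -266.3, 118.4]
tool_rot: [-3.141, -0.0, 1.665]
force: [-0.7, -0.1, -2.2]
width: 32.1
gripper_force: 59.8
```

>>> {"api": "play_rows", "payload": {
  "targets": [
    [1, 0, 0, 0.4, 0],
    [1, 0, 0, 0.8, 0],
    [1, 0, 0, 1.2, 0],
    [1, 0, 0, 1.6, 0],
    [1, 0, 0, 1.8, 0],
    [1, 0, 0, 1.8, 0]
  ]
}}

```text
clock: 18.8
eef_pos: [498.7, -266.3, 100.5]
tool_rot: [-3.141, -0.0, 1.665]
force: [-0.1, -0.8, -1.8]
width: 32.1
gripper_force: 59.8
```

>>> {"api": "play_rows", "payload": {
  "targets": [
    [1, 0, 0, 0.1, 0],
    [1, 0, 0, 0.2, 0],
    [1, 0, 0, 0.2, 0]
  ]
}}

```text
clock: 19.1
eef_pos: [498.9, -266.4, 98.9]
tool_rot: [3.142, -0.0, 1.665]
force: [1.3, 0.4, -1.4]
width: 32.2
gripper_force: 59.8
```

>>> {"api": "play_rows", "payload": {
  "targets": [
    [1, 0, 0, 0.1, 0],
    [1, 0, 0, 0.1, 0]
  ]
}}

```text
clock: 19.3
eef_pos: [498.9, -266.4, 97.9]
tool_rot: [-3.142, -0.0, 1.665]
force: [0.0, -0.0, -2.2]
width: 32.3
gripper_force: 59.8
```

>>> {"api": "play_rows", "payload": {
  "targets": [
    [1, 0, 0, 0.05, 0],
    [1, 0, 0, 0.1, 0],
    [1, 0, 0, 0.1, 0]
  ]
}}

```text
clock: 19.6
eef_pos: [499.1, -266.5, 97.3]
tool_rot: [3.141, 0.0, 1.665]
force: [-0.3, 0.9, 1.4]
width: 32.5
gripper_force: 60.1
```

>>> {"api": "play_rows", "payload": {
  "targets": [
    [1, 0, 0, 0.05, 0],
    [1, 0, 0, 0.05, 0],
    [1, 0, 0, 0.05, 0]
  ]
}}

```text
clock: 19.9
eef_pos: [499.1, -266.6, 97.2]
tool_rot: [3.141, 0.0, 1.665]
force: [-1.7, 0.9, 5.4]
width: 32.4
gripper_force: 60.5
```

It is seated at the same TCP height as in the rack. Release and retreat.

>>> {"api": "play_rows", "payload": {
  "targets": [
    [0.6, 0, 0, 0, 0],
    [0.5, 0, 0, 0, 0],
    [0.4, 0, 0, 0, 0],
    [0.35, 0, 0, 0, 0],
    [0.35, 0, 0, 0, 0],
    [0.35, 0, 0, 0, 0]
  ]
}}

```text
clock: 20.5
eef_pos: [498.9, -266.4, 96.4]
tool_rot: [-3.141, -0.0, 1.665]
force: [-0.1, -0.3, 0.8]
width: 55.5
gripper_force: 0.0
```

>>> {"api": "play_rows", "payload": {
  "targets": [
    [0.35, 0, 0, -0.5, 0],
    [0.35, 0, 0, -1.5, 0],
    [0.35, 0, 0, -3, 0],
    [0.35, 0, 0, -6, 0],
    [0.35, 0, 0, -10, 0],
    [0.35, -4, 0, -12, 0],
    [0.35, -8, 0, -12, 0],
    [0.35, -8, 0, -12, 0],
    [0.35, -8, 0, -12, 0]
  ]
}}

```text
clock: 21.4
eef_pos: [505.8, -347.1, 217.1]
tool_rot: [3.141, 0.0, 1.662]
force: [0.2, 0.1, 0.3]
width: 55.2
gripper_force: 0.0
```

```bash
python3 m.py scene side wrist 2>/dev/null
python3 - <<'E'
from h import *
a=cloud("scene")[0]; b=cloud("side")[0]
f=lambda i,x,y: cv2.resize(i[y:y+250,x:x+200,::-1],None,fx=2,fy=2,interpolation=3)
cv2.imwrite("pics/end.png",np.hstack([f(a,160,100),f(b,160,90)])); print(ctrl.read_state()["force"])
E
```

```text
scene blue 154 [[491.0, -272.4, 82.3], [505.5, -255.8, 101.9], [517.6, -249.4, 110.6]]
scene blue 335 [[577.6, 122.0, 87.4], [594.4, 137.6, 105.1], [606.2, 145.3, 111.9]]
scene blue 395 [[570.3, 200.5, 87.5], [586.9, 216.4, 105.3], [598.6, 224.9, 111.6]]
scene rack 3510 48.9 [589.5 129. ] [ 79.1 237.7] 6.0
scene stand 529 49.3 [ 500.9 -267.1] [90.8 84.4] 77.3
side blue 194 [[486.2, -274.2, 86.1], [499.8, -255.6, 103.0], [513.5, -248.6, 111.7]]
side blue 306 [[573.0, 121.2, 85.8], [585.5, 137.3, 105.7], [601.2, 145.8, 112.7]]
side blue 348 [[565.2, 200.3, 86.8], [577.4, 215.9, 106.1], [594.3, 226.0, 111.8]]
side rack 3542 48.4 [588.8 129.3] [ 77.7 239.9] 5.4
side stand 742 47.8 [ 502.9 -265. ] [87.5 86.8] 77.7
wrist blue 1184 [[484.0, -279.7, 103.0], [498.0, -266.2, 109.2], [512.5, -252.2, 111.8]]
wrist rack 0 nan [0. 0.] [0. 0.] 0.0
wrist stand 5747 48.7 [ 498.9 -267. ] [84.8 85. ] 77.5
[ 0.11057496 -0.54965863  0.54434781]
```

View pics/end.png

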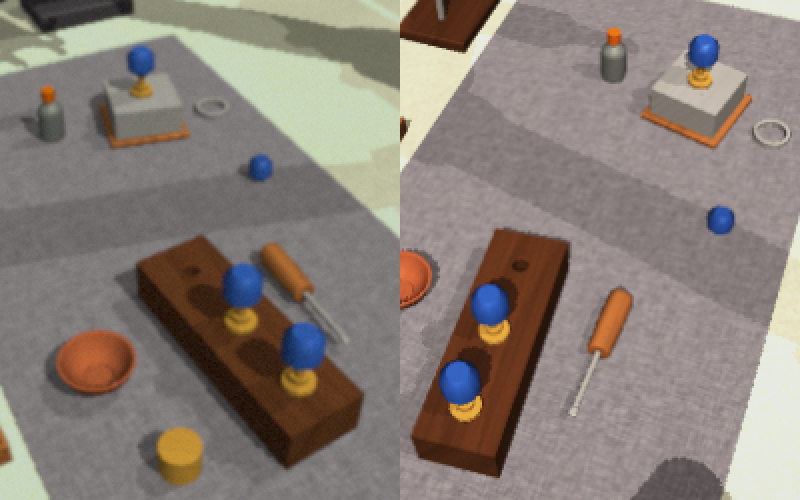

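The finial stands upright and home in the stand (142,75 and 703,60). Its crystal top is at z 111.8, the same as in the rack, the two sound finials haven't moved, and the arm is clear.

```bash
python3 -c "
from cell import ctrl
print(ctrl.finish_job())"
```

```text
the job is handed in; nothing more can be done
None
```

The loose finial was the one in rack_hole0; it now stands home in the gluing stand, the two sound finials are still seated in the rack, and the job is handed in (no verdict was returned).

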